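Seat the slim filter cartridge in its sprung socket and hold it down

TASK

Take the slim white filter cartridge, slide it foot first into the upright socket on the bench, and press it down against the sprung plunger until its collar sits firmly on the steel rim. Keep holding it pressed down: finish with the gripper still pressing, as the spring would push it back up. Do not lean on it harder than it needs, and leave the fat cartridge, the jar and the roll of tape where they are.

Things in the scene. Friction and masses are not known exactly. Their poses are not given: they have to be found in the camera images.
- cartridge: The slim filter cartridge, loose, standing upright on the bench, about 0.2 kg. White plastic. From the foot up: a body 40 mm across and 70 mm tall whose lowest 10 mm taper to 28 mm across at the foot, a collar 64 mm across and 8 mm thick (70 to 78 mm above the foot), then a plain round grey grip stem 26 mm across and 38 mm tall (78 to 116 mm above the foot). Origin: centre of the foot; z runs up its axis.
- cartridge_collar (a point): Centre of the collar's underside, on the cartridge's axis 70 mm above its foot.
- socket: The socket, fixed to the bench: a 110 mm square steel plate 8 mm thick carrying an upright aluminium tube 60 mm across, with a short level hose spigot near its foot; the steel rim ring at the top is 70 mm across. The bore is 44 mm across (the slim cartridge has 2 mm of play all round) and the flat top of the rim is 95 mm above the bench. Origin: on the bore's axis at the bench; z up.
- socket_mouth (a point): Centre of the bore's mouth, level with the top of the rim, 95 mm above the bench.
- seat: The steel rim ring around the mouth, 70 mm outside, 44 mm inside, 12 mm tall, part of the socket; the cartridge's collar comes down on its flat top, which is the hard stop. Origin: on the axis at the ring's underside, 83 mm above the bench.
- plunger_top (a point): Centre of the flat top of the sprung plunger, a dark steel disc 39 mm across inside the bore. With nothing on it, it is 48 mm below the top of the rim.
- plunger (a joint): How far the plunger has been pushed down, in m: 0 free, 0.022 when the slim cartridge's collar sits on the rim. The spring takes about 4 N to start and 0.4 N more for each mm, about 13 N at 0.022; the cartridge's own weight does not move it.
- fat_cartridge: Bystander: a squat cartridge of the same style, body 66 mm across and 55 mm tall, collar 90 mm across and 8 mm thick, the same grip stem, 101 mm tall in all; too wide for the socket. Loose. Origin: centre of its foot.
- jar: Bystander: brown glass jar with a black cap, 60 mm across, 95 mm tall, loose. Origin: centre of its underside.
- tape: Bystander: roll of tape lying flat, 96 mm across, 30 mm tall, loose. Origin: centre of its underside.
Mind the look-alikes: they are no part of the job. Leave any yellow look-alike of the socket alone.

How it is judged:
By the outcome, as a careful person would: the job done as asked, in the order asked, and still so for the second after the job is handed in, while the arm keeps its last pose, push and grip.
It also fails if it takes over 51 s, if anything falls off the work surface, if the arm or the gripper's body presses on something with over 40 N, if the wrist force passes 120 N, or if a joint passes its speed limit or range.

ROBOT

A 6-joint arm with a two-finger parallel gripper is mounted at the origin on the work surface. World frame = base frame: x ahead of the robot, y to its left, z up, the work surface at z = 0. Lengths are in m, angles in rad, forces in N, time in s.
With the tool pointing down it reaches from about 0.35 to 0.775 m from the base axis. Payload 5.5 kg.
Tool frame: the origin (TCP) lies midway between the tips of the shut fingers; the grasp point (between the pads) lies 19 mm behind it (env.tcp_to_grasp is the distance from the TCP to the grasp point, in m); z points along the fingers, y is the direction in which the jaws open and shut (so a half turn about z gives the same grasp; the last joint's range is limited). The gripper opens to 85 mm and grips with 20 to 120 N. Pads are 22 mm wide; open, the fingers measure 114 mm over their backs; the gripper's body (76 mm by 85 mm) begins 54 mm behind the grasp point. The pads swing forward as they close: fully open they stand 13 mm farther back than shut.
Start: joints at [-1.253, 0.313, 0.046, 1.304, 0, 1.431], TCP at [0.254, -0.516, 0.231] pointing down, gripper open.
Joint ranges: [-2.76, 2.76], [-0.86, 1.69], [-1.03, 1.26], [-2.2, 2.34], [-1.47, 1.5], [-3.14, 3.14]. Speed limits (rad/s): [2.57, 2.57, 3.14, 3.14, 3.14, 3.14].

INTERFACE

Orientations are given as a unit quaternion [w, x, y, z].
In Python, from workcell import get_state, viewer, hand_in, finder, env gives the robot as it stands.
- The arm moves only by the tool arm_command, never from a script. Its argument "motion" is a list of rows, each an object of numbers: "x", "y", "z": the shift along the tool's x, y, z in mm; "rx", "ry", "rz": the turn, a rotation vector about the tool's x, y, z in degrees; "hand": the closure, from -1 (fully open) to 1 (shut). A call has 1 to 10 rows; each row is the pose to reach, as a shift and turn from the pose commanded when the call began, along the tool's axes at that moment; what a row does not reach only later rows make up. A row lasts 1/8 s, in which the tool goes at most 62.5 mm and 10.7 degrees, less where a joint would pass 70% of its speed; a pose out of reach is approached as far as the arm can. A call with a gripper value outside its range is refused whole. The fingers move at their own pace and stop on an object; "force" is the grip in N (left out, the last holds). Time passes only in rows, so rows that repeat a pose let the fingers close. It gives the time, the measured TCP pose, the force and the opening at its end, in the units of the state.
- get_state(): the state, without advancing time (a new reading comes with each control period).
- viewer.read_camera(name): name is "side" or "top"; returns a dict with "image" (420x560x3 uint8, red, green, blue), "z_map" (420x560 float32, m along the optical axis (not along the pixel's ray), 0 where there is no reading), "intrinsics" (3x3 intrinsics, pixels), "rvec" (rotation vector, rad) and "tvec" (3), from world to camera coordinates, as OpenCV has them. Camera axes: x right, y down, z forward; pixel columns grow to the right and rows downward; lengths in m; the calibration is good to about 2 mm. A picture is of the moment at which its call begins.
- hand_in(): hands the job in, once; it reports no verdict.
Trained networks look in a picture, given as the dict that the camera call returned (one of the last four; its "shot" number tells which), for a name from the list of things; names that differ only in an ending like _2 or _b are one class to them, and where a whole thing is asked for, a point or a joint stands for the part that bears it (a point fixed in the world has none). Each returns a list of dicts, best first, with "score" (0 to 1); they miss things now and then, are a little off and sometimes report something else, mostly with a low value. They report only what shows in the picture. A call takes as long as a camera call. They do not tell look-alikes from the thing itself.
- finder.find_in(picture, query): "at" ([column, row] in pixels, amid what is visible of it).
- finder.masks_of(picture, query): "region" (420x560 bool, what is visible of it) and "at" ([column, row] in pixels, amid what is visible of it).
The state is a dict: "clock": time; "joint_pos": joint angles; "qvel": joint speeds; "tau": joint torques, N m; "tcp_pos": TCP position; "orientation": TCP orientation; "wrist_force": force on the tool from outside, world axes, zero at the start; "ft_torque": the same for the moment, N m; "finger_gap": finger opening in m.
Only numpy, scipy, OpenCV 4.12 (cv2) and the standard library are available. Lean on these libraries where they do the work, as an engineer would, in place of code of your own. Each camera call takes 0.05 s, during which the arm holds its last target.

## Working session

There is one attempt and no reset: what is moved stays moved. The work goes in short steps, Python scripts to look and compute and a tool call to move; the robot and the scene stay as the last step left them, time stands still between calls to the robot, and variables do not carry over. Pictures are saved under pics/ and viewed, and the job is handed in when it is done.

Besides the shell and the picture viewer there is one more tool, called after "Call:" as name(argument=value, ...), one argument or row to a line, values as JSON. arm_command: Moves the arm, as the interface text tells. Its arguments: {"type":"object","properties":{"motion":{"type":"array","items":{"type":"object","properties":{"x":{"type":"number"},"y":{"type":"number"},"z":{"type":"number"},"rx":{"type":"number"},"ry":{"type":"number"},"rz":{"type":"number"},"hand":{"type":"number"}}}},"force":{"type":"number"}},"required":["motion"]}

```bash
mkdir -p pics; ls; cat > h.py <<'E'
import numpy as np, cv2
from workcell import get_state, viewer, hand_in, finder, env
def shot(n,save=None):
    p=viewer.read_camera(n)
    if save: cv2.imwrite('pics/'+save+'.png',p['image'][:,:,::-1])
    return p
def cloud(p):
    K=np.array(p['intrinsics']);R=cv2.Rodrigues(np.array(p['rvec'],float))[0];t=np.array(p['tvec'],float).ravel()
    z=p['z_map'];v,u=np.mgrid[:z.shape[0],:z.shape[1]]
    c=np.stack([(u-K[0,2])/K[0,0]*z,(v-K[1,2])/K[1,1]*z,z],-1)
    w=(c-t)@R
    w[z==0]=np.nan
    return w
E
python3 - <<'E'
from h import *
s=get_state();print({k:np.round(v,3) for k,v in s.items()}, env.tcp_to_grasp)
for n in('side','top'):
    p=shot(n,n+'0');w=cloud(p)
    for q in('cartridge','socket','seat','fat_cartridge','jar','tape'):
        for d in finder.masks_of(p,q)[:3]:
            m=d['region'];x=w[m];x=x[~np.isnan(x[:,0])]
            print(n,q,round(d['score'],2),np.round(d['at']),m.sum(),np.round(np.percentile(x,[2,50,98],axis=0),3).tolist() if len(x) else None)
E
```

```text
pics
{'clock': np.float64(0.0), 'joint_pos': array([-1.253,  0.314,  0.045,  1.304,  0.   ,  1.431]), 'qvel': array([-0.   , -0.001,  0.   ,  0.   , -0.   ,  0.001]), 'tau': array([ 1.0000e-03, -4.8063e+01,  2.9853e+01,  1.9000e-02,  0.0000e+00,
        0.0000e+00]), 'tcp_pos': array([ 0.254, -0.515,  0.23 ]), 'orientation': array([-0.001,  0.974,  0.227, -0.   ]), 'wrist_force': array([-0.267,  0.388,  0.05 ]), 'ft_torque': array([-0.013,  0.066,  0.013]), 'finger_gap': np.float64(0.085)} 0.0187
side cartridge 0.68 [226. 203.] 752 [[0.617, -0.08, 0.008], [0.64, -0.047, 0.077], [0.67, -0.029, 0.117]]
side socket 0.98 [284. 386.] 4336 [[0.387, 0.347, 0.005], [0.439, 0.412, 0.026], [0.492, 0.444, 0.097]]
side socket 0.87 [253. 157.] 1350 [[0.581, -0.395, 0.001], [0.638, -0.334, 0.027], [0.701, -0.289, 0.097]]
side socket 0.75 [310. 236.] 2176 [[0.382, -0.065, 0.002], [0.436, -0.002, 0.025], [0.491, 0.035, 0.097]]
side seat 0.89 [381. 303.] 736 [[0.255, 0.178, 0.077], [0.286, 0.217, 0.094], [0.318, 0.245, 0.098]]
side seat 0.89 [383. 165.] 310 [[0.251, -0.3, 0.081], [0.281, -0.259, 0.09
[... 877 characters left out ...]
0.95 [198. 330.] 489 [[0.257, 0.178, 0.086], [0.288, 0.21, 0.095], [0.322, 0.242, 0.099]]
top seat 0.8 [122. 246.] 503 [[0.41, 0.363, 0.084], [0.444, 0.397, 0.095], [0.475, 0.427, 0.099]]
top seat 0.75 [424. 333.] 634 [[0.247, -0.3, 0.008], [0.284, -0.268, 0.095], [0.319, -0.235, 0.099]]
top fat_cartridge 0.81 [412. 248.] 1229 [[0.417, -0.294, 0.059], [0.456, -0.251, 0.064], [0.496, -0.213, 0.103]]
top jar 0.8 [202. 224.] 650 [[0.48, 0.206, 0.017], [0.506, 0.227, 0.094], [0.531, 0.257, 0.099]]
top tape 0.62 [207. 158.] 882 [[0.636, 0.212, 0.004], [0.682, 0.254, 0.029], [0.725, 0.302, 0.034]]
top tape 0.61 [310. 252.] 2132 [[0.384, -0.081, 0.002], [0.439, -0.023, 0.01], [0.497, 0.034, 0.098]]
```

View pics/side0.png

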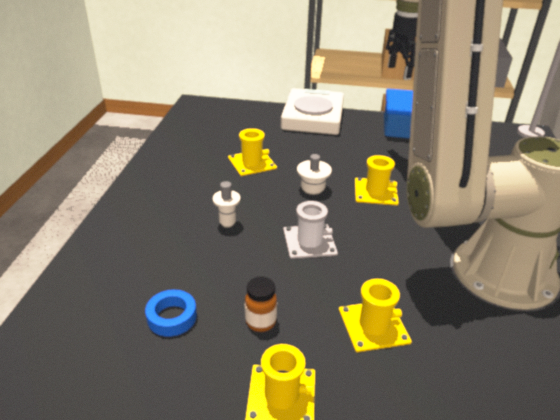

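View pics/top0.png

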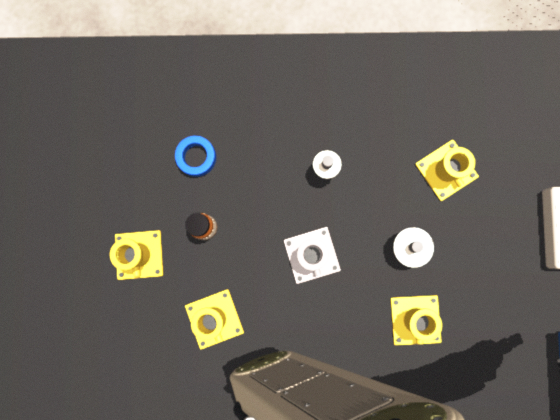

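The grey metal socket is at about (312, 256) in the top view and (312, 222) in the side view. The slim cartridge is at (327, 163) and (226, 203). The other four sockets are yellow look-alikes. Next I'll refine the axes.

```bash
cat > m.py <<'E'
from h import *
from scipy.optimize import least_squares
def pts(w,c,r,z0,z1):
    x=w.reshape(-1,3);x=x[~np.isnan(x[:,0])]
    return x[(np.hypot(*(x[:,:2]-c).T)<r)&(x[:,2]>z0)&(x[:,2]<z1)]
def proj(p,X):
    return cv2.projectPoints(np.array(X,float).reshape(-1,1,3),np.array(p['rvec'],float),np.array(p['tvec'],float),np.array(p['intrinsics']),None)[0].reshape(-1,2)
def disc(P,ro,ri=0):
    # symmetric soft fit: points must lie within annulus
    def f(c):
        d=np.hypot(*(P[:,:2]-c).T); return np.r_[np.maximum(d-ro,0),np.maximum(ri-d,0)]
    s=least_squares(f,np.median(P[:,:2],0));h=cv2.minEnclosingCircle(P[:,:2].astype(np.float32)*1000)
    return np.round(s.x,4),round(2*s.cost**.5,4),np.round(h[0],1),round(h[1],1)
E
python3 - <<'E'
from m import *
for n in('side','top'):
    p=shot(n);w=cloud(p)
    for nm,c,r,z0,z1,ro,ri in(('rim',(.438,-.022),.06,.088,.11,.035,.022),('collar',(.645,-.057),.05,.07,.085,.032,.0),('stem',(.645,-.057),.05,.105,.13,.013,0),('body',(.645,-.057),.05,.01,.06,.02,0)):
        P=pts(w,c,r,z0,z1)
        if len(P)>3: print(n,nm,len(P),np.round(np.median(P,0),4),disc(P,ro,ri), P[:,2].max().round(4))
    im=p['image']
    for nm,x in(('s',(.438,-.022,.095)),('c',(.645,-.057,.1))):
        u=proj(p,x)[0].astype(int);cr=im[u[1]-50:u[1]+50,u[0]-50:u[0]+50];cv2.imwrite(f'pics/{n}_{nm}.png',cv2.resize(cr[:,:,::-1],None,fx=4,fy=4))
E
cd pics; python3 -c "
import cv2,numpy as np
a=[cv2.imread(f) for f in('side_s.png','top_s.png')];cv2.imwrite('s.png',np.hstack(a))
a=[cv2.imread(f) for f in('side_c.png','top_c.png')];cv2.imwrite('c.png',np.hstack(a))"
```

```text
side rim 382 [ 0.4366 -0.0204  0.0949] (array([ 0.4374, -0.0228]), np.float64(0.0108), array([437.2, -24. ]), 38.0) 0.0993
side collar 302 [ 0.6388 -0.0476  0.0784] (array([ 0.6433, -0.0579]), np.float64(0.0046), array([643.3, -57.4]), 33.5) 0.0849
side stem 91 [ 0.6425 -0.0534  0.1153] (array([ 0.6429, -0.0587]), np.float64(0.0065), array([642.2, -60. ]), 15.4) 0.1187
side body 268 [ 0.6387 -0.0433  0.0353] (array([ 0.6427, -0.0555]), np.float64(0.0008), array([642.7, -55.7]), 20.4) 0.0599
top rim 471 [ 0.44   -0.0231  0.095 ] (array([ 0.44  , -0.0235]), np.float64(0.0004), array([440.2, -23.5]), 34.7) 0.1003
top collar 472 [ 0.6427 -0.0562  0.0781] (array([ 0.6468, -0.058 ]), np.float64(0.0003), array([646.8, -57.9]), 32.1) 0.085
top stem 114 [ 0.6461 -0.0577  0.1157] (array([ 0.6463, -0.0582]), np.float64(0.0), array([646.3, -58.3]), 12.9) 0.1204
```

View pics/s.png

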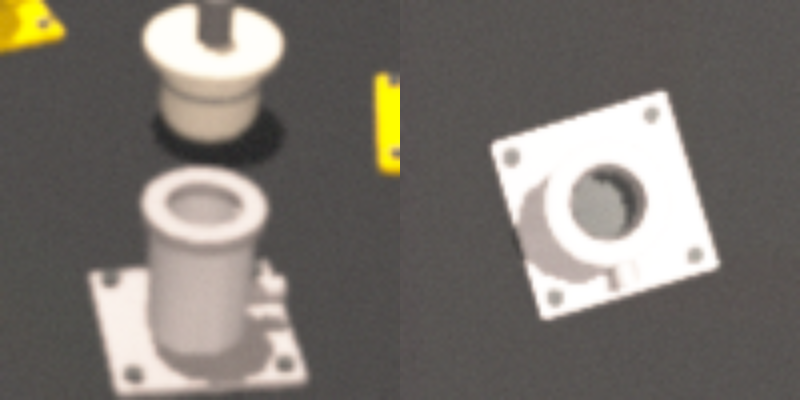

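View pics/c.png

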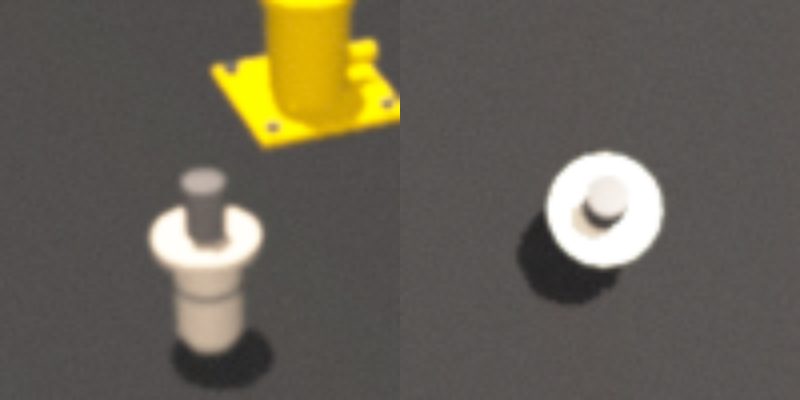

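```bash
cat > rel.py <<'E'
import sys
from h import *
from scipy.spatial.transform import Rotation as Ro
s=get_state();q=s['orientation'];R=Ro.from_quat(q,scalar_first=True)
print(s['clock'],s['tcp_pos'].round(4) if hasattr(s['tcp_pos'],'round') else s['tcp_pos'],np.round(s['wrist_force'],1),s['finger_gap'])
print('down rotvec deg',R.as_matrix().round(4).tolist())
for a in sys.argv[1:]:
    t=np.array(eval(a));print(a,'->mm',(R.inv().apply(t-np.array(s['tcp_pos']))*1000).round(1))
E
python3 rel.py "(.645,-.058,.231)" "(.645,-.058,.084)"
```

```text
0.8 [ 0.2541 -0.5158  0.2313] [ 0.2 -0.5  0.4] 0.08546032184336805
down rotvec deg [[0.897, 0.4419, 0.0], [0.4419, -0.897, -0.0002], [-0.0001, 0.0001, -1.0]]
(.645,-.058,.231) ->mm [ 5.53e+02 -2.38e+02  3.00e-01]
(.645,-.058,.084) ->mm [ 553.  -238.   147.3]
```

Call:
arm_command(
  motion=[
    {"x": 55,"y": -24,"z": 0,"hand": -1},
    {"x": 110,"y": -47,"z": 0},
    {"x": 166,"y": -71,"z": 0},
    {"x": 221,"y": -95,"z": 0},
    {"x": 276,"y": -119,"z": 0},
    {"x": 332,"y": -143,"z": 0},
    {"x": 387,"y": -167,"z": 0},
    {"x": 442,"y": -190,"z": 0},
    {"x": 498,"y": -214,"z": 0},
    {"x": 553,"y": -238,"z": 30},
  ],
  force=80,
)

```text
invalid input at $.motion[0]: expected keys x, y, z, rx, ry, rz, hand
```

```bash
python3 rel.py "(.645,-.058,.084)"
```

```text
0.8 [ 0.2541 -0.5158  0.2313] [ 0.2 -0.5  0.4] 0.08546032184336805
down rotvec deg [[0.897, 0.4419, 0.0], [0.4419, -0.897, -0.0002], [-0.0001, 0.0001, -1.0]]
(.645,-.058,.084) ->mm [ 553.  -238.   147.3]
```

Call:
arm_command(
  motion=[
    {"x": 55,"y": -24,"z": 0,"rx": 0,"ry": 0,"rz": 0,"hand": -1},
    {"x": 110,"y": -47,"z": 0,"rx": 0,"ry": 0,"rz": 0,"hand": -1},
    {"x": 166,"y": -71,"z": 0,"rx": 0,"ry": 0,"rz": 0,"hand": -1},
    {"x": 221,"y": -95,"z": 0,"rx": 0,"ry": 0,"rz": 0,"hand": -1},
    {"x": 276,"y": -119,"z": 0,"rx": 0,"ry": 0,"rz": 0,"hand": -1},
    {"x": 332,"y": -143,"z": 0,"rx": 0,"ry": 0,"rz": 0,"hand": -1},
    {"x": 387,"y": -167,"z": 0,"rx": 0,"ry": 0,"rz": 0,"hand": -1},
    {"x": 442,"y": -190,"z": 0,"rx": 0,"ry": 0,"rz": 0,"hand": -1},
    {"x": 498,"y": -214,"z": 0,"rx": 0,"ry": 0,"rz": 0,"hand": -1},
    {"x": 553,"y": -238,"z": 30,"rx": 0,"ry": 0,"rz": 0,"hand": -1},
  ],
  force=80,
)

```text
clock: 2.05
tcp_pos: [0.6453, -0.0596, 0.2056]
orientation: [0.001, 0.974, 0.227, 0.003]
wrist_force: [0.4, -0.9, -0.3]
finger_gap: 0.0853
```

```bash
python3 rel.py "(.645,-.058,.084)"
```

```text
2.05 [ 0.6453 -0.0596  0.2056] [ 0.4 -0.9 -0.3] 0.08531054340589765
down rotvec deg [[0.8968, 0.4424, 0.0057], [0.4424, -0.8968, -0.0014], [0.0045, 0.0038, -1.0]]
(.645,-.058,.084) ->mm [-1.000e-01 -2.000e+00  1.216e+02]
```

Call:
arm_command(
  motion=[
    {"x": 0,"y": 0,"z": 25,"rx": 0,"ry": 0,"rz": 0,"hand": -1},
    {"x": 0,"y": 0,"z": 60,"rx": 0,"ry": 0,"rz": 0,"hand": -1},
    {"x": 0,"y": 0,"z": 90,"rx": 0,"ry": 0,"rz": 0,"hand": -1},
    {"x": 0,"y": 0,"z": 110,"rx": 0,"ry": 0,"rz": 0,"hand": -1},
    {"x": 0,"y": 0,"z": 117,"rx": 0,"ry": 0,"rz": 0,"hand": -1},
    {"x": 0,"y": 0,"z": 117,"rx": 0,"ry": 0,"rz": 0,"hand": -1},
    {"x": 0,"y": 0,"z": 117,"rx": 0,"ry": 0,"rz": 0,"hand": -1},
  ],
)

```text
clock: 2.92
tcp_pos: [0.6432, -0.0613, 0.0876]
orientation: [0.0, 0.974, 0.227, 0.001]
wrist_force: [-0.1, -0.1, 0.2]
finger_gap: 0.0853
```

```bash
python3 rel.py "(.645,-.058,.084)"; python3 - <<'E'
from m import *
o=[]
for n in('side','top'):
    p=shot(n);u=proj(p,(.645,-.058,.1))[0].astype(int);o.append(cv2.resize(p['image'][u[1]-50:u[1]+50,u[0]-50:u[0]+50,::-1],None,fx=4,fy=4))
    P=pts(cloud(p),(.645,-.058),.04,.07,.085)
    if len(P)>9: print(n,len(P),disc(P,.032))
cv2.imwrite('pics/g1.png',np.hstack(o))
E
```

```text
2.925 [ 0.6432 -0.0613  0.0876] [-0.1 -0.1  0.2] 0.08534262538127939
down rotvec deg [[0.8971, 0.4419, 0.002], [0.4419, -0.8971, -0.0005], [0.0016, 0.0013, -1.0]]
(.645,-.058,.084) ->mm [ 3.1 -2.2  3.6]
side 246 (array([ 0.6439, -0.0576]), np.float64(0.0042), array([643.7, -57.4]), 33.6)
```

View pics/g1.png

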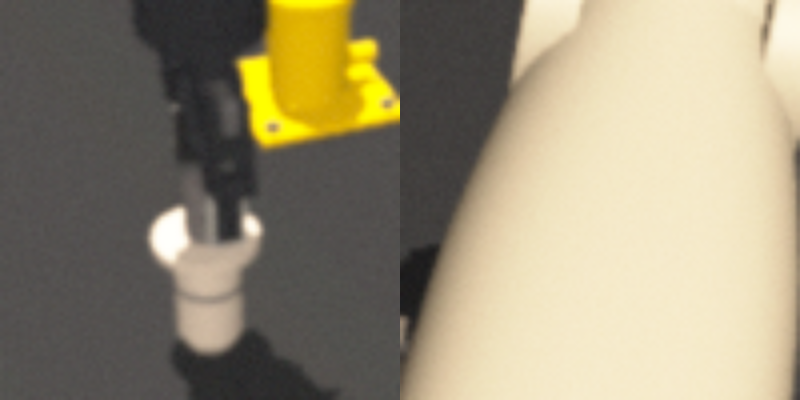

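Call:
arm_command(
  motion=[
    {"x": 3,"y": -2,"z": 3,"rx": 0,"ry": 0,"rz": 0,"hand": -1},
    {"x": 3,"y": -2,"z": 3,"rx": 0,"ry": 0,"rz": 0,"hand": -1},
    {"x": 3,"y": -2,"z": 3,"rx": 0,"ry": 0,"rz": 0,"hand": -1},
  ],
)

```text
clock: 3.4
tcp_pos: [0.6442, -0.0579, 0.0833]
orientation: [0.0, 0.974, 0.227, -0.0]
wrist_force: [-0.1, 0.6, 0.1]
finger_gap: 0.0854
```

```bash
python3 rel.py "(.645,-.058,.084)"
```

```text
3.4 [ 0.6442 -0.0579  0.0833] [-0.1  0.6  0.1] 0.08542847806983847
down rotvec deg [[0.897, 0.4421, -0.0], [0.4421, -0.897, -0.0001], [-0.0001, 0.0001, -1.0]]
(.645,-.058,.084) ->mm [ 0.7  0.5 -0.7]
```

Good. Now I'll close the gripper.

Call:
arm_command(
  motion=[
    {"x": 0,"y": 0,"z": 0,"rx": 0,"ry": 0,"rz": 0,"hand": 1},
    {"x": 0,"y": 0,"z": 0,"rx": 0,"ry": 0,"rz": 0,"hand": 1},
    {"x": 0,"y": 0,"z": 0,"rx": 0,"ry": 0,"rz": 0,"hand": 1},
    {"x": 0,"y": 0,"z": 0,"rx": 0,"ry": 0,"rz": 0,"hand": 1},
    {"x": 0,"y": 0,"z": 0,"rx": 0,"ry": 0,"rz": 0,"hand": 1},
    {"x": 0,"y": 0,"z": 0,"rx": 0,"ry": 0,"rz": 0,"hand": 1},
    {"x": 0,"y": 0,"z": 0,"rx": 0,"ry": 0,"rz": 0,"hand": 1},
    {"x": 0,"y": 0,"z": 0,"rx": 0,"ry": 0,"rz": 0,"hand": 1},
  ],
  force=80,
)

```text
clock: 4.4
tcp_pos: [0.6445, -0.0582, 0.0836]
orientation: [0.0, 0.974, 0.227, 0.0]
wrist_force: [0.4, -2.6, 2.2]
finger_gap: 0.0244
```

```bash
python3 rel.py "(.645,-.058,.084)"; python3 - <<'E'
from m import *
o=[]
for n in('side',):
    p=shot(n);u=proj(p,(.645,-.058,.1))[0].astype(int);o.append(cv2.resize(p['image'][u[1]-50:u[1]+50,u[0]-50:u[0]+50,::-1],None,fx=4,fy=4))
    P=pts(cloud(p),(.645,-.058),.04,.07,.085)
    if len(P)>9: print(n,len(P),disc(P,.032))
    P=pts(cloud(p),(.645,-.058),.04,.01,.06); print(disc(P,.02))
cv2.imwrite('pics/g2.png',np.hstack(o))
E
```

```text
4.4 [ 0.6445 -0.0582  0.0836] [ 0.4 -2.6  2.2] 0.02439060325497508
down rotvec deg [[0.8971, 0.4419, 0.0008], [0.4419, -0.8971, -0.0005], [0.0005, 0.0008, -1.0]]
(.645,-.058,.084) ->mm [ 0.5  0.1 -0.4]
side 283 (array([ 0.6432, -0.0561]), np.float64(0.0032), array([643. , -55.8]), 32.9)
(array([ 0.643 , -0.0546]), np.float64(0.0019), array([643.3, -54.3]), 20.8)
```

View pics/g2.png

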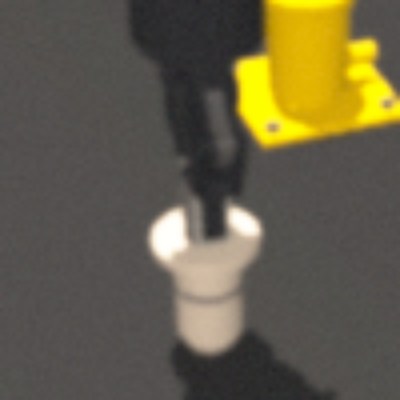

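Call:
arm_command(
  motion=[
    {"x": 0,"y": 0,"z": -15,"rx": 0,"ry": 0,"rz": 0,"hand": 1},
    {"x": 0,"y": 0,"z": -50,"rx": 0,"ry": 0,"rz": 0,"hand": 1},
    {"x": 0,"y": 0,"z": -95,"rx": 0,"ry": 0,"rz": 0,"hand": 1},
    {"x": 0,"y": 0,"z": -130,"rx": 0,"ry": 0,"rz": 0,"hand": 1},
    {"x": -34,"y": -24,"z": -130,"rx": 0,"ry": 0,"rz": 0,"hand": 1},
    {"x": -75,"y": -53,"z": -130,"rx": 0,"ry": 0,"rz": 0,"hand": 1},
    {"x": -115,"y": -82,"z": -130,"rx": 0,"ry": 0,"rz": 0,"hand": 1},
    {"x": -150,"y": -106,"z": -130,"rx": 0,"ry": 0,"rz": 0,"hand": 1},
    {"x": -170,"y": -121,"z": -130,"rx": 0,"ry": 0,"rz": 0,"hand": 1},
    {"x": -170,"y": -121,"z": -130,"rx": 0,"ry": 0,"rz": 0,"hand": 1},
  ],
)

```text
clock: 5.7
tcp_pos: [0.4361, -0.0237, 0.2139]
orientation: [-0.0, 0.974, 0.227, -0.0]
wrist_force: [0.6, -0.0, -2.5]
finger_gap: 0.0242
```

Call:
arm_command(
  motion=[
    {"x": 0,"y": 0,"z": 0,"rx": 0,"ry": 0,"rz": 0,"hand": 1},
    {"x": 0,"y": 0,"z": 0,"rx": 0,"ry": 0,"rz": 0,"hand": 1},
    {"x": 0,"y": 0,"z": 0,"rx": 0,"ry": 0,"rz": 0,"hand": 1},
    {"x": 0,"y": 0,"z": 0,"rx": 0,"ry": 0,"rz": 0,"hand": 1},
  ],
)

```text
clock: 6.2
tcp_pos: [0.4385, -0.0246, 0.2131]
orientation: [-0.0, 0.974, 0.227, -0.0]
wrist_force: [0.4, -0.3, -1.7]
finger_gap: 0.0242
```

```bash
python3 rel.py "(.4385,-.025,.2136)"; python3 - <<'E'
from m import *
o=[]
for n in('side','top'):
    p=shot(n);w=cloud(p)
    u=proj(p,(.4385,-.025,.14))[0].astype(int);o.append(cv2.resize(p['image'][u[1]-65:u[1]+65,u[0]-65:u[0]+65,::-1],(400,400)))
    for nm,z0,z1,r in(('rim',.088,.1,.035),('body',.142,.195,.02),('collar',.203,.212,.032)):
        P=pts(w,(.4385,-.025),.05,z0,z1)
        if len(P)>9: print(n,nm,len(P),disc(P,r))
    for z in np.arange(.125,.22,.01):
        P=pts(w,(.4385,-.025),.05,z,z+.01)
        if len(P)>9: print(z.round(3),len(P),disc(P,.02)[2:])
cv2.imwrite('pics/g3.png',np.hstack(o))
E
```

```text
6.2 [ 0.4385 -0.0246  0.2131] [ 0.4 -0.3 -1.7] 0.024234132846726025
down rotvec deg [[0.897, 0.4419, -0.0005], [0.4419, -0.897, 0.0001], [-0.0004, -0.0003, -1.0]]
(.4385,-.025,.2136) ->mm [-0.1  0.4 -0.5]
side rim 388 (array([ 0.4372, -0.0235]), np.float64(0.0058), array([436.8, -23.6]), 37.0)
side body 352 (array([ 0.4374, -0.0204]), np.float64(0.0), array([437.5, -21.6]), 19.8)
side collar 295 (array([ 0.4376, -0.0242]), np.float64(0.0041), array([437.5, -24.3]), 33.3)
0.125 13 (array([437.3, -17.5]), 12.2)
0.135 45 (array([438.3, -19.3]), 19.2)
0.145 68 (array([436.3, -19.1]), 19.4)
0.155 69 (array([437. , -19.3]), 18.8)
0.165 73 (array([437.3, -21.8]), 19.5)
0.175 74 (array([437.4, -20.9]), 19.6)
0.185 47 (array([438.8, -18.7]), 18.6)
0.195 58 (array([438.2, -21. ]), 31.7)
0.205 279 (array([437.5, -24.3]), 33.3)
0.215 48 (array([439.4, -21.2]), 24.3)
```

View pics/g3.png

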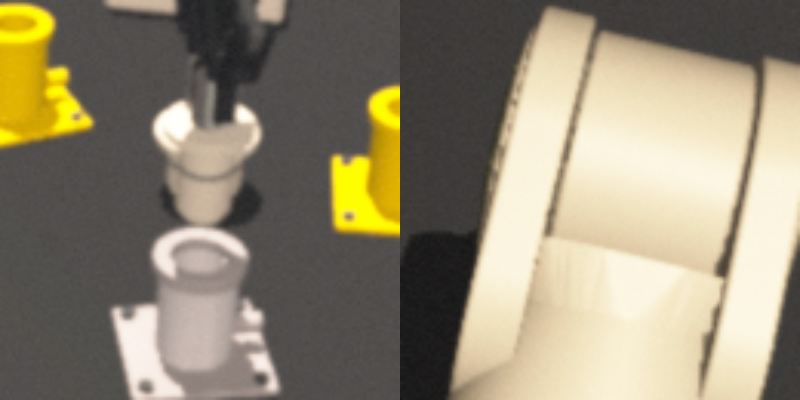

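Call:
arm_command(
  motion=[
    {"x": 0,"y": 0,"z": 15,"rx": 0,"ry": 0,"rz": 0,"hand": 1},
    {"x": 0,"y": 0,"z": 28,"rx": 0,"ry": 0,"rz": 0,"hand": 1},
    {"x": 0,"y": 0,"z": 38,"rx": 0,"ry": 0,"rz": 0,"hand": 1},
    {"x": 0,"y": 0,"z": 45,"rx": 0,"ry": 0,"rz": 0,"hand": 1},
    {"x": 0,"y": 0,"z": 52,"rx": 0,"ry": 0,"rz": 0,"hand": 1},
    {"x": 0,"y": 0,"z": 57,"rx": 0,"ry": 0,"rz": 0,"hand": 1},
    {"x": 0,"y": 0,"z": 57,"rx": 0,"ry": 0,"rz": 0,"hand": 1},
    {"x": 0,"y": 0,"z": 57,"rx": 0,"ry": 0,"rz": 0,"hand": 1},
  ],
)

```text
clock: 7.3
tcp_pos: [0.4384, -0.0246, 0.1566]
orientation: [0.0, 0.974, 0.227, 0.0]
wrist_force: [-0.2, -0.4, -1.8]
finger_gap: 0.0236
```

```bash
cat > look.py <<'E'
import sys
from m import *
p=shot('side');w=cloud(p)
u=proj(p,(.4385,-.025,.12))[0].astype(int);cv2.imwrite('pics/%s.png'%sys.argv[1],cv2.resize(p['image'][u[1]-65:u[1]+65,u[0]-65:u[0]+65,::-1],(600,600)))
c=pts(w,(.4385,-.025),.05,.097,.17)
for z in np.arange(.08,.17,.005):
    P=pts(w,(.4385,-.025),.05,z,z+.005)
    if len(P)>9: print(z.round(3),len(P),disc(P,.032)[2:])
E
python3 rel.py "(.4385,-.025,.107)"; python3 look.py i1
```

```text
7.3 [ 0.4384 -0.0246  0.1566] [-0.2 -0.4 -1.8] 0.023601559628552992
down rotvec deg [[0.897, 0.4419, 0.0005], [0.4419, -0.897, -0.0002], [0.0004, 0.0004, -1.0]]
(.4385,-.025,.107) ->mm [-0.1  0.4 49.6]
0.08 11 (array([434.2,  -4.5]), 26.8)
0.085 53 (array([436.5, -14.3]), 32.8)
0.09 138 (array([436. , -22.8]), 36.3)
0.095 172 (array([437.1, -22.8]), 35.1)
0.1 29 (array([438. , -19.5]), 19.2)
0.105 32 (array([436.8, -15.6]), 17.8)
0.11 30 (array([437.1, -15.7]), 17.8)
0.115 34 (array([436.3, -16.5]), 18.9)
0.12 30 (array([437. , -19.5]), 19.0)
0.125 39 (array([437.2, -19.3]), 18.9)
0.13 24 (array([436. , -15.5]), 17.6)
0.14 18 (array([438. , -16.4]), 29.7)
0.145 62 (array([436.8, -21.6]), 31.6)
0.15 233 (array([438.2, -22.8]), 33.1)
0.155 15 (array([435.7, -16.4]), 15.1)
0.16 18 (array([438.5, -19. ]), 20.2)
0.165 33 (array([437.5, -19.6]), 22.9)
```

View pics/i1.png

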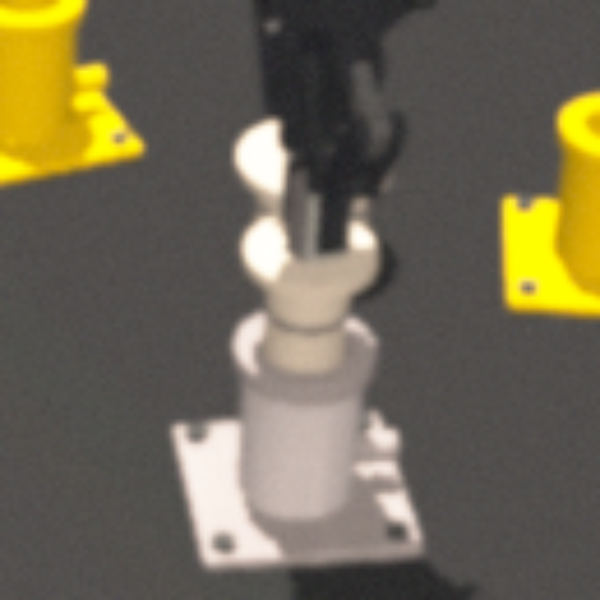

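The foot is inside the bore with no side load. Next I'll go down to just above the plunger.

Call:
arm_command(
  motion=[
    {"x": 0,"y": 0,"z": 5,"rx": 0,"ry": 0,"rz": 0,"hand": 1},
    {"x": 0,"y": 0,"z": 11,"rx": 0,"ry": 0,"rz": 0,"hand": 1},
    {"x": 0,"y": 0,"z": 17,"rx": 0,"ry": 0,"rz": 0,"hand": 1},
    {"x": 0,"y": 0,"z": 22,"rx": 0,"ry": 0,"rz": 0,"hand": 1},
    {"x": 0,"y": 0,"z": 22,"rx": 0,"ry": 0,"rz": 0,"hand": 1},
    {"x": 0,"y": 0,"z": 22,"rx": 0,"ry": 0,"rz": 0,"hand": 1},
  ],
)

```text
clock: 8.1
tcp_pos: [0.4383, -0.0246, 0.1344]
orientation: [0.0, 0.974, 0.227, 0.0]
wrist_force: [0.8, -0.6, -2.8]
finger_gap: 0.0236
```

Call:
arm_command(
  motion=[
    {"x": 0,"y": 0,"z": 3,"rx": 0,"ry": 0,"rz": 0,"hand": 1},
    {"x": 0,"y": 0,"z": 6,"rx": 0,"ry": 0,"rz": 0,"hand": 1},
    {"x": 0,"y": 0,"z": 9,"rx": 0,"ry": 0,"rz": 0,"hand": 1},
    {"x": 0,"y": 0,"z": 12,"rx": 0,"ry": 0,"rz": 0,"hand": 1},
    {"x": 0,"y": 0,"z": 15,"rx": 0,"ry": 0,"rz": 0,"hand": 1},
    {"x": 0,"y": 0,"z": 15,"rx": 0,"ry": 0,"rz": 0,"hand": 1},
    {"x": 0,"y": 0,"z": 15,"rx": 0,"ry": 0,"rz": 0,"hand": 1},
  ],
)

```text
clock: 8.98
tcp_pos: [0.4387, -0.0247, 0.1197]
orientation: [0.0, 0.974, 0.227, 0.001]
wrist_force: [-1.3, 0.7, 6.5]
finger_gap: 0.0243
```

```bash
python3 rel.py "(.4385,-.025,.107)"; python3 look.py i2
```

```text
8.975 [ 0.4387 -0.0247  0.1197] [-1.3  0.7  6.5] 0.024341100165705627
down rotvec deg [[0.897, 0.442, 0.0011], [0.442, -0.897, -0.0003], [0.0009, 0.0008, -1.0]]
(.4385,-.025,.107) ->mm [-0.3  0.2 12.7]
0.08 10 (array([437.4, -16.8]), 26.9)
0.085 63 (array([435.7, -18.1]), 34.0)
0.09 104 (array([436.2, -21.4]), 34.4)
0.095 111 (array([436.9, -20.6]), 34.3)
0.105 32 (array([440.9, -11.3]), 27.6)
0.11 182 (array([437.8, -23.9]), 33.2)
0.115 104 (array([436.7, -21.8]), 31.5)
0.12 13 (array([434.4, -16.2]), 14.9)
0.125 25 (array([439.6, -19. ]), 21.6)
0.13 30 (array([436.9, -20.8]), 24.3)
0.135 30 (array([437. , -19.7]), 23.4)
0.14 31 (array([439.5, -20.3]), 24.2)
0.145 28 (array([437.8, -21. ]), 25.0)
0.15 49 (array([437.1, -19.9]), 24.8)
0.155 19 (array([437.2, -21.1]), 22.5)
0.16 15 (array([446. , -18.1]), 23.7)
0.165 25 (array([437.5, -24.1]), 42.4)
```

View pics/i2.png

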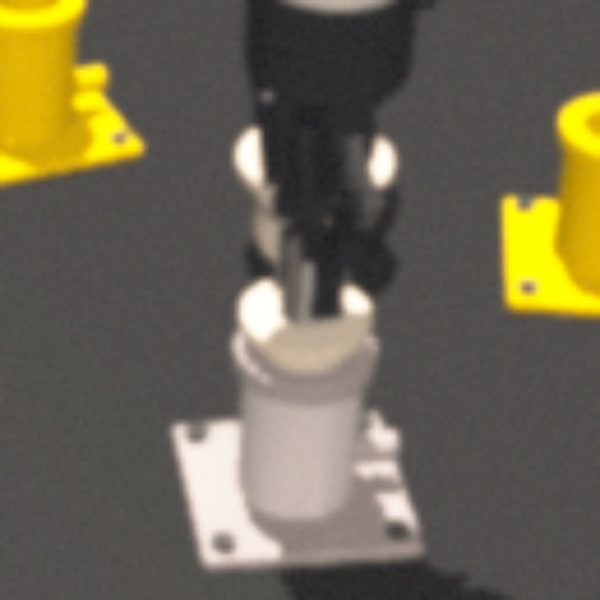

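Call:
arm_command(
  motion=[
    {"x": 0,"y": 0,"z": 2,"rx": 0,"ry": 0,"rz": 0,"hand": 1},
    {"x": 0,"y": 0,"z": 4,"rx": 0,"ry": 0,"rz": 0,"hand": 1},
    {"x": 0,"y": 0,"z": 6,"rx": 0,"ry": 0,"rz": 0,"hand": 1},
    {"x": 0,"y": 0,"z": 8,"rx": 0,"ry": 0,"rz": 0,"hand": 1},
    {"x": 0,"y": 0,"z": 8,"rx": 0,"ry": 0,"rz": 0,"hand": 1},
    {"x": 0,"y": 0,"z": 8,"rx": 0,"ry": 0,"rz": 0,"hand": 1},
    {"x": 0,"y": 0,"z": 8,"rx": 0,"ry": 0,"rz": 0,"hand": 1},
  ],
)

```text
clock: 9.9
tcp_pos: [0.4388, -0.0246, 0.1121]
orientation: [0.0, 0.974, 0.227, 0.001]
wrist_force: [-1.0, -0.0, 9.3]
finger_gap: 0.0241
```

Call:
arm_command(
  motion=[
    {"x": 0,"y": 0,"z": 1,"rx": 0,"ry": 0,"rz": 0,"hand": 1},
    {"x": 0,"y": 0,"z": 2,"rx": 0,"ry": 0,"rz": 0,"hand": 1},
    {"x": 0,"y": 0,"z": 2,"rx": 0,"ry": 0,"rz": 0,"hand": 1},
    {"x": 0,"y": 0,"z": 2,"rx": 0,"ry": 0,"rz": 0,"hand": 1},
  ],
)

```text
clock: 10.4
tcp_pos: [0.4388, -0.0246, 0.1102]
orientation: [0.0, 0.974, 0.227, 0.001]
wrist_force: [-0.6, 0.1, 9.7]
finger_gap: 0.0239
```

Call:
arm_command(
  motion=[
    {"x": 0,"y": 0,"z": 1,"rx": 0,"ry": 0,"rz": 0,"hand": 1},
    {"x": 0,"y": 0,"z": 1,"rx": 0,"ry": 0,"rz": 0,"hand": 1},
    {"x": 0,"y": 0,"z": 1,"rx": 0,"ry": 0,"rz": 0,"hand": 1},
    {"x": 0,"y": 0,"z": 1,"rx": 0,"ry": 0,"rz": 0,"hand": 1},
  ],
)

```text
clock: 10.9
tcp_pos: [0.4388, -0.0246, 0.1092]
orientation: [0.0, 0.974, 0.227, 0.001]
wrist_force: [-2.4, 0.5, 10.2]
finger_gap: 0.0241
```

Call:
arm_command(
  motion=[
    {"x": 0,"y": 0,"z": 1,"rx": 0,"ry": 0,"rz": 0,"hand": 1},
    {"x": 0,"y": 0,"z": 1,"rx": 0,"ry": 0,"rz": 0,"hand": 1},
    {"x": 0,"y": 0,"z": 1,"rx": 0,"ry": 0,"rz": 0,"hand": 1},
    {"x": 0,"y": 0,"z": 1,"rx": 0,"ry": 0,"rz": 0,"hand": 1},
  ],
)

```text
clock: 11.4
tcp_pos: [0.439, -0.0247, 0.1087]
orientation: [0.0, 0.974, 0.227, 0.001]
wrist_force: [-2.9, 1.1, 14.1]
finger_gap: 0.024
```

```bash
python3 rel.py; python3 look.py i3
```

```text
11.4 [ 0.439  -0.0247  0.1087] [-2.9  1.1 14.1] 0.024008710569067875
down rotvec deg [[0.897, 0.442, 0.0021], [0.442, -0.897, -0.0005], [0.0017, 0.0014, -1.0]]
0.08 16 (array([437.5, -14.3]), 31.7)
0.085 52 (array([435.8, -17.6]), 33.7)
0.09 74 (array([436.1, -20.7]), 35.2)
0.095 76 (array([436.4, -22.2]), 34.1)
0.1 223 (array([438.6, -24.7]), 33.5)
0.105 48 (array([437. , -23.1]), 31.7)
0.11 16 (array([434.1, -17.1]), 15.0)
0.115 25 (array([437.8, -20.6]), 21.7)
0.12 27 (array([437.1, -18.7]), 21.5)
0.125 26 (array([438.3, -17.9]), 23.0)
0.13 30 (array([437.6, -18.4]), 23.0)
0.135 35 (array([436.8, -19.4]), 23.8)
0.14 42 (array([438.3, -20.2]), 23.6)
0.145 12 (array([445.3, -21.4]), 19.6)
0.15 16 (array([446.8, -19.7]), 24.7)
0.155 29 (array([438.4, -20.4]), 40.5)
0.16 59 (array([436.5, -24.6]), 47.5)
0.165 28 (array([438.7, -21.8]), 47.3)
```

View pics/i3.png

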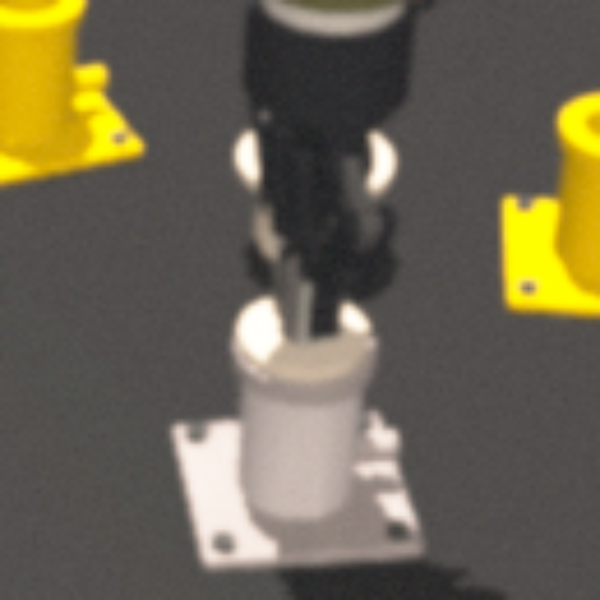

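The force went up 4 N in half a millimetre, so the collar has reached the rim. I'll press a little more to seat it firmly.

Call:
arm_command(
  motion=[
    {"x": 0,"y": 0,"z": 1,"rx": 0,"ry": 0,"rz": 0,"hand": 1},
    {"x": 0,"y": 0,"z": 1,"rx": 0,"ry": 0,"rz": 0,"hand": 1},
    {"x": 0,"y": 0,"z": 1,"rx": 0,"ry": 0,"rz": 0,"hand": 1},
    {"x": 0,"y": 0,"z": 1,"rx": 0,"ry": 0,"rz": 0,"hand": 1},
  ],
)

```text
clock: 11.95
tcp_pos: [0.4391, -0.0247, 0.1086]
orientation: [0.001, 0.974, 0.227, 0.001]
wrist_force: [-5.5, 1.0, 21.5]
finger_gap: 0.0243
```

Call:
arm_command(
  motion=[
    {"x": 0,"y": 0,"z": 0,"rx": 0,"ry": 0,"rz": 0,"hand": 1},
    {"x": 0,"y": 0,"z": 0,"rx": 0,"ry": 0,"rz": 0,"hand": 1},
    {"x": 0,"y": 0,"z": 0,"rx": 0,"ry": 0,"rz": 0,"hand": 1},
    {"x": 0,"y": 0,"z": 0,"rx": 0,"ry": 0,"rz": 0,"hand": 1},
    {"x": 0,"y": 0,"z": 0,"rx": 0,"ry": 0,"rz": 0,"hand": 1},
    {"x": 0,"y": 0,"z": 0,"rx": 0,"ry": 0,"rz": 0,"hand": 1},
    {"x": 0,"y": 0,"z": 0,"rx": 0,"ry": 0,"rz": 0,"hand": 1},
    {"x": 0,"y": 0,"z": 0,"rx": 0,"ry": 0,"rz": 0,"hand": 1},
  ],
)

```text
clock: 12.95
tcp_pos: [0.4391, -0.0247, 0.1086]
orientation: [0.001, 0.974, 0.227, 0.001]
wrist_force: [-4.9, 1.3, 21.2]
finger_gap: 0.0237
```

```bash
python3 - <<'E'
from m import *
p=shot('side','fin');w=cloud(p)
P=pts(w,(.4385,-.025),.034,.099,.108);print('collar top z',np.median(P[:,2]))
for q in('fat_cartridge','jar','tape'):
    d=finder.masks_of(p,q)[0]; print(q,np.round(d['at']),round(d['score'],2))
E
```

```text
collar top z 0.10341777758173692
fat_cartridge [301. 174.] 0.54
jar [260. 306.] 0.75
tape [174. 317.] 0.67
```

View pics/fin.png

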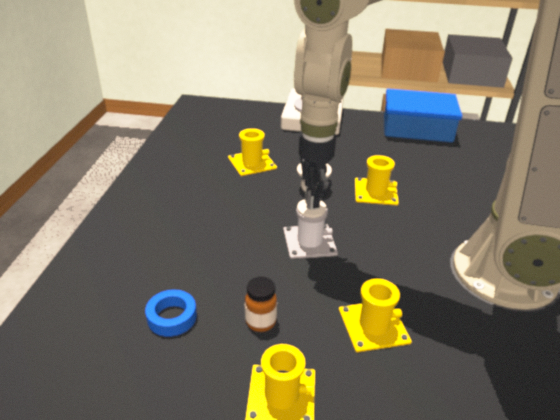

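The collar top reads 103.4 mm, against 103 mm expected when it sits on the rim. The bystanders haven't moved: jar at (260, 306), tape at (173, 317), and the fat cartridge partly hidden behind the hand. I'm handing in.

```bash
python3 -c "
from h import *
print(hand_in())"
```

```text
the job is handed in; nothing more can be done
None
```

I gripped the slim cartridge by its stem, slid it foot first into the grey steel socket and pressed it down until the collar met the rim. The job is handed in at about 13 s, with the gripper still holding it down.

**Seating:** The last 1 mm of commanded push lowered the tool only 0.1 mm, and the wrist force rose from 14 to about 21 N, so the collar is on the hard stop. The side camera puts the collar top at 103.4 mm, against 103 mm expected.

**Push and grip:** The final push is about 21 N and held steady for 1 s; the spring needs about 13 N. The grip is set to 80 N, and the tool and collar heights show no sign of slipping.

**Bystanders:** The jar, tape and yellow look-alikes appear where they were. The fat cartridge also looks in place, but the hand partly hides it in the last picture.

**Disagreements:**
- The two cameras differed by up to about 3 mm on absolute positions, but agreed within about 1 mm on the distance from cartridge to socket, which I used for the move.
- A side force of about 5 N remains at the wrist.
- The finger gap reads 24 mm on the 26 mm stem.

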